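Set the sensor turntable to its index with the slack taken up

ROBOT

A 6-joint arm with a two-finger parallel gripper is mounted at the origin on the work surface. World frame = base frame: x ahead of the robot, y to its left, z up, the work surface at z = 0. Lengths are in m, angles in rad, forces in N, time in s.
With the tool pointing down it reaches from about 0.35 to 0.85 m from the base axis. Payload 8.1 kg.
Tool frame: the origin (TCP) lies on the front face of the gripper's body, between the roots of the fingers; the fingertips stand bot.finger_overhang ahead of it and the grasp point (between the pads) lies 54 mm ahead of it (bot.finger_overhang is the distance from the TCP to the fingertips, in m); z points along the fingers, y is the line along which they close (so a half turn about z gives the same grasp; the last joint's range is limited). The gripper opens to 85 mm and grips with 20 to 120 N. Pads are 22 mm wide; open, the fingers measure 114 mm over their backs; the gripper's body (76 mm by 85 mm) begins 54 mm behind the grasp point. The pads swing forward as they close: fully open they stand 13 mm farther back than shut.
Start: joints at [-1.344, 0.13, 1.488, -0, 1.523, -0.085], TCP at [0.184, -0.571, 0.304] pointing down, gripper open.
Joint ranges: [-2.96, 2.96], [-0.89, 2.26], [0.02, 2.5], [-1.34, 4.48], [0, 2.73], [-2.66, 2.66]. Speed limits (rad/s): [2.39, 2.39, 2.79, 3.14, 3.14, 3.14].

INTERFACE

Orientations are given as a unit quaternion [x, y, z, w].
In Python, from plant import bot gives the robot as it stands.
- The arm moves only by the tool play_rows, never from a script. Its argument "deltas" is one flat list of numbers, 4 for each row, row after row: the shift along the tool's x, y, z normalised to -1 to 1, where 1 is 0.03 m, then the turn about the tool's z normalised to -1 to 1, where 1 is 0.12 rad. A call has 1 to 12 rows; each row shifts and turns the commanded pose from where the row before left it, along the tool's axes as they then stand; what a row does not reach is not made up. A row lasts 1/8 s, in which the tool goes at most 62.5 mm and 10.7 degrees, less where a joint would pass 70% of its speed; a pose out of reach is approached as far as the arm can. A call with a number of a shift or a turn outside -1 to 1 is refused whole. A call with a gripper value outside its range is refused whole. "hand" is the closure, from -1 (fully open) to 1 (shut), set as the call begins (left out, the last holds). The fingers move at their own pace and stop on an object; "squeeze" is the grip in N (left out, the last holds). Time passes only in rows, so rows that do not move let the fingers close. It gives the time, the measured TCP pose, the force, the opening and the grip force at its end, in the units of the state.
- bot.state(): the state, without advancing time (a new reading comes with each control period).
- bot.capture(name): name is "scene" or "top"; returns a dict with "color" (420x560x3 uint8, red, green, blue), "fovy" (degrees; the focal length in pixels is half the picture's height over the tangent of half this angle, whatever the lens; pixels are square), "cx", "cy" (the principal point, pixels), "world_to_cam" (4x4, takes a point from world to camera coordinates). Camera axes: x right, y up, looking along -z (the intrinsics and any distortion apply to the point x, -y, -z); pixel columns grow to the right and rows downward; lengths in m; the calibration is good to about 2 mm. A picture is of the moment at which its call begins. There is no depth.
- bot.close_job(): hands the job in; it is judged then, once.
Trained networks look in a picture, given as the dict that the camera call returned (one of the last four; its "shot" number tells which), for a name from the list of things; names that differ only in an ending like _2 or _b are one class to them, and where a whole thing is asked for, a point or a joint stands for the part that bears it (a point fixed in the world has none). Each returns a list of dicts, best first, with "confidence" (0 to 1); they miss things now and then, are a little off and sometimes report something else, mostly with a low value. They report only what shows in the picture. A call takes as long as a camera call.
- bot.search_frame(picture, name): "xy" ([column, row] in pixels, amid what is visible of it).
- bot.outline_of(picture, name): "pixels" (420x560 bool, what is visible of it) and "xy" ([column, row] in pixels, amid what is visible of it).
- bot.tip_of(picture, name): "xy" ([column, row] in pixels: a listed point, or the origin of a listed thing).
The state is a dict: "time": time; "joint_pos": joint angles; "joint_vel": joint speeds; "effort": joint torques, N m; "ee_pos": TCP position; "tcp_rot": TCP orientation; "ft_force": force on the tool from outside, world axes, zero at the start; "ft_torque": the same for the moment, N m; "finger_gap": finger opening in m; "grip_force": force on a finger pad.
Only numpy, scipy, OpenCV 4.12 (cv2) and the standard library are available. Lean on these libraries where they do the work, as an engineer would, in place of code of your own. Each camera call takes 0.05 s, during which the arm holds its last target. There are 200 camera calls.

TASK

Aim the distance sensor on the wooden gear turntable using its sprung crank. Wind the crank anticlockwise (seen from above), taking the dial's long black line back past the index finger until you just feel the end stop, without forcing it; then wind clockwise until the line is under the finger's tip, so the crank's slack is left taken up clockwise, and let go of the crank. Turn the dial only by its crank and leave the other things on the bench alone.

Things in the scene. Friction and masses are not known exactly. Their poses are not given: they have to be found in the camera images.
- rig: grey laminate base plate fixed to the bench, 280 x 190 x 15 mm. Origin at bench level under the crank's axis; x points along the plate to the dial's axis 93.3 mm away. The plate runs from 75 mm behind the origin to 205 mm ahead of it.
- pinion: small 12-tooth wooden gear (54 mm over the teeth) under the crank, topped by a 60 mm aluminium disc with two upright steel pins (tops 67 mm above the bench). Origin on the crank's vertical axis, 18 mm above the bench; x points midway between the pins, z up. It meshes with the dial: three turns of the pinion turn the dial once, the other way.
- hub: brass hub on the crank's axis, 12 mm wide, top 66.5 mm above the bench; origin on that axis, x along its lug, which lies loosely between the pinion's pins: it swings 0.15 rad either way about the pinion's x axis before it meets a pin and drives it (15 mm of slack at the handle). The crank arm sits on it by a spring: in line with the lug when let go.
- lug (a point): point on the hub's lug between the two pins, 22 mm from the crank's axis; against the clockwise pin it stands 3.3 mm clockwise of the pinion's x axis
- knob (a point): point on the axis of the black upright crank handle, 100 mm above the bench, 16 mm below its top: the height to grip it. The handle is a 22 mm cylinder, 40 mm tall, spinning freely on the end of a sprung aluminium arm (12 mm wide, top 74 mm above the bench), 50 mm from the crank's axis. Winding through slack takes about 0.4 N, driving the dial about 4 N, felt at the handle.
- dial_axis (a point): centre of the dial's top face, 30 mm above the bench. The dial is a wooden gear, 148 mm over the teeth, with short ticks and one long black line; it carries the sensor (blue board, two metal cans, top 54 mm above the bench). Winding the crank anticlockwise turns the dial clockwise, to a hidden end stop 0.2 to 0.75 rad of dial turn clockwise of the index finger.
- mark (a point): point on the dial's long black line (4 mm wide, 25 to 67 mm from the axis), 62 mm from the dial's axis, on its top face. At the start it is anticlockwise of the index finger. On the hard end stop only the sprung arm gives: the force rises 1.2 N per mm of handle travel; more than 16 N in all (arm bent 13 mm at the handle from the hub's line) forces it.
- index_tip (a point): inner tip of the fixed steel index finger that overhangs the dial's rim, 62 mm from the dial's axis, 34 mm above the bench; the finger points at the dial's axis and sits on a grey block on the plate
- mouse: black computer mouse, 100 x 60 x 34 mm, loose beside the rig; origin under its centre
- breadboard: white breadboard with a few parts, 165 x 55 x 21 mm, loose beside the rig; origin under its centre
- gearmotor: yellow plastic gear motor, 85 x 30 x 19 mm, loose beside the rig; origin under its centre
- spare_gear: spare wooden gear, 80 mm across, 6 mm thick, loose beside the rig; origin under its centre

How it is judged:
By the outcome, as a careful person would: the job done as asked, in the order asked, and still so for the second after the job is handed in, with the robot touching nothing.
It also fails if it takes over 67 s, if anything falls off the work surface, if the arm or the gripper's body presses on something with over 40 N, if the wrist force passes 120 N, or if a joint passes its speed limit or range.

## Working session

There is one attempt and no reset: what is moved stays moved. The work goes in short steps, Python scripts to look and compute and a tool call to move; the robot and the scene stay as the last step left them, time stands still between calls to the robot, and variables do not carry over. Pictures are saved under pics/ and viewed, at most 10 in all, crops included, and the job is handed in when it is done.

Besides the shell and the picture viewer there is one more tool, called after "Request:" as name(argument=value, ...), one argument or row to a line, values as JSON. play_rows: Moves the arm, as the interface text tells. Its arguments: {"type":"object","properties":{"deltas":{"type":"array","items":{"type":"number","minimum":-1,"maximum":1}},"hand":{"type":"number"},"squeeze":{"type":"number"}},"required":["deltas"]}

```bash
mkdir -p pics; ls; cat > h.py <<'E'
import numpy as np, cv2
from plant import bot
def ray(p,uv):
    f=p["color"].shape[0]/2/np.tan(np.radians(p["fovy"])/2)
    d=np.array([(uv[0]-p["cx"])/f,-(uv[1]-p["cy"])/f,-1.0])
    T=np.array(p["world_to_cam"]);R=T[:3,:3];t=T[:3,3]
    return -R.T@t, R.T@d
def atz(p,uv,z):
    o,d=ray(p,uv); return o+d*(z-o[2])/d[2]
def proj(p,X):
    f=p["color"].shape[0]/2/np.tan(np.radians(p["fovy"])/2)
    T=np.array(p["world_to_cam"]);c=T[:3,:3]@np.array(X)+T[:3,3]
    return np.array([p["cx"]+f*c[0]/-c[2],p["cy"]-f*c[1]/-c[2]])
def save(p,n): cv2.imwrite(f"pics/{n}.png",p["color"][:,:,::-1])
H=dict(knob=.1,dial_axis=.03,mark=.03,index_tip=.034,lug=.06,pinion=.018,hub=.0665,rig=0.,mouse=0,breadboard=0,gearmotor=0,spare_gear=0)
def find(p,n):
    r=bot.tip_of(p,n)
    return [(np.round(x["xy"],1),round(x["confidence"],2),np.round(atz(p,x["xy"],H[n])[:3],4)) for x in r[:2]]
E
python3 - <<'E'
from h import *
for c in("scene","top"):
    p=bot.capture(c);save(p,c+"0");print(c,[k for k in p if k!="color"],p["fovy"],p["cx"],p["cy"],np.round(ray(p,(280,210))[0],3))
    for n in H:print(n,find(p,n))
s=bot.state();print(s,bot.finger_overhang)
E
```

```text
pics
scene ['fovy', 'cx', 'cy', 'world_to_cam', 'shot'] 55.15912608827627 276.2997902330429 205.3074956058755 [0.998 0.545 0.587]
knob [(array([269.8, 275.3]), 0.69, array([0.7397, 0.1977, 0.1   ])), (array([352.7, 212.8]), 0.5, array([0.5207, 0.1705, 0.1   ]))]
dial_axis [(array([292. , 250.2]), 0.79, array([0.6292, 0.1231, 0.03  ]))]
mark [(array([411.9, 298.5]), 0.16, array([0.542 , 0.3407, 0.03  ]))]
index_tip [(array([272.2, 272.9]), 0.47, array([0.6977, 0.1487, 0.034 ]))]
lug [(array([338.6, 224. ]), 0.65, array([0.5292, 0.1467, 0.06  ]))]
pinion [(array([323.1, 239. ]), 0.88, array([0.5502, 0.1286, 0.018 ]))]
hub [(array([322.6, 222.7]), 0.96, array([0.557 , 0.1294, 0.0665]))]
rig [(array([319.7, 248.8]), 0.94, array([0.5618, 0.1326, 0.    ]))]
mouse [(array([410.4, 297.3]), 0.75, array([0.5173, 0.3263, 0.    ]))]
breadboard [(array([263.8, 191.8]), 0.96, array([ 0.5344, -0.0971,  0.    ]))]
gearmotor [(array([326.8, 219.6]), 0.69, array([0.4859, 0.0743, 0.    ]))]
spare_gear [(array([227.5, 221.2]), 0.83, array([ 0.6641, -0.0588,  0.    ]))]
top ['fovy', 'cx', 'cy', 'world_to
[... 1028 characters left out ...]
me': 1.3, 'joint_pos': array([-1.34437083e+00,  1.30374794e-01,  1.48823232e+00,  8.00919152e-06,
        1.52300549e+00, -8.53818296e-02]), 'joint_vel': array([ 0.00038019,  0.0002777 ,  0.00043255, -0.00029682, -0.00241411,
        0.00035157]), 'effort': array([ 2.73927362e-03, -5.69304228e+01, -5.00860977e+01, -8.69017754e-05,
        1.20201141e-03,  6.95943049e-05]), 'ee_pos': array([ 0.18409958, -0.57104932,  0.30388952]), 'tcp_rot': array([ 9.87871649e-01,  1.55272677e-01,  3.28706171e-06, -1.02341120e-05]), 'ft_force': array([-0.85899378,  0.23271855,  0.06581352]), 'ft_torque': array([0.00401472, 0.03120528, 0.03721419]), 'grip_force': 0.0, 'finger_gap': 0.08561008452959848} 0.0726
```

```bash
python3 - <<'E'
import cv2
a=cv2.imread("pics/scene0.png");b=cv2.imread("pics/top0.png")
cv2.imwrite("pics/s1.png",cv2.resize(a[150:350,180:440],None,fx=3,fy=3,interpolation=2))
cv2.imwrite("pics/t1.png",cv2.resize(b[140:300,150:370],None,fx=3.5,fy=3.5,interpolation=2))
E
```

```text
(no output)
```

View pics/s1.png

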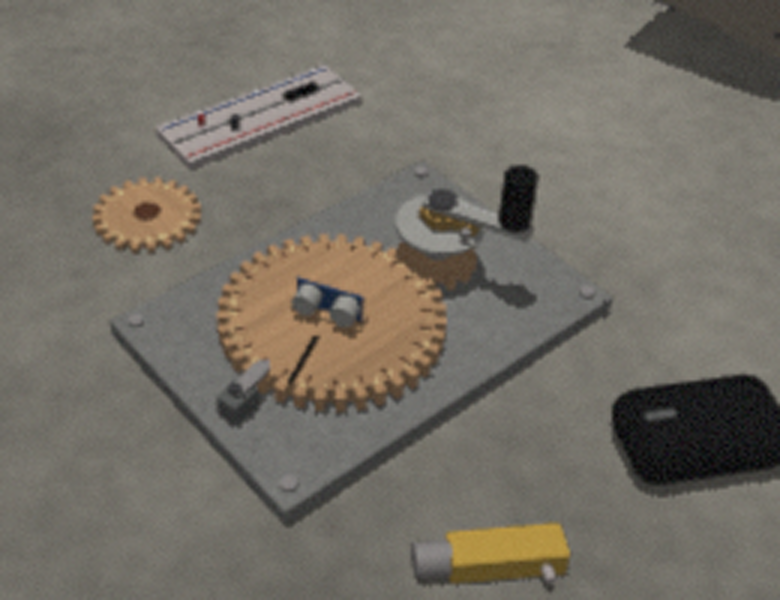

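View pics/t1.png

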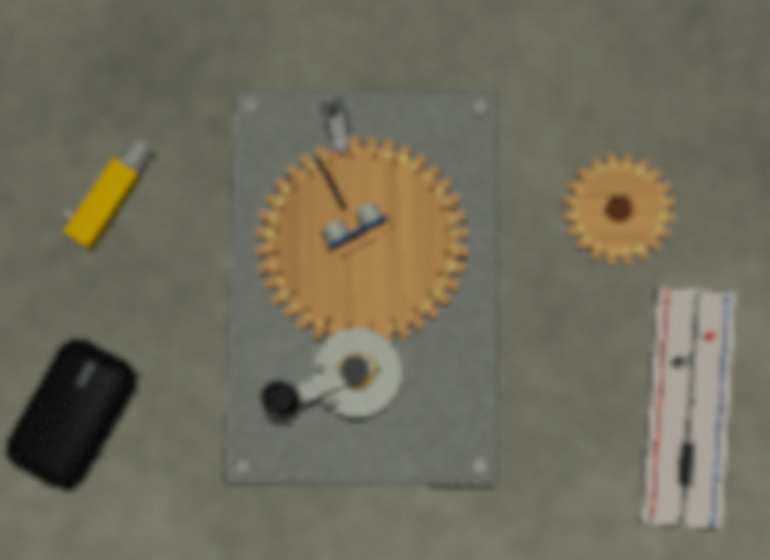

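```bash
python3 - <<'E'
from h import *
from scipy.optimize import least_squares
P={c:bot.capture(c) for c in("scene","top")}
np.set_printoptions(suppress=True,precision=4)
# plate corners (rig frame), picked pixels
C={"top":{(205,95):(218,166.6),(205,-95):(292,166.6),(-75,-95):(291.4,278.9),(-75,95):(214,278.3),},
"scene":{(205,-95):(217.3,257.3),(205,95):(276,320.7),(-75,95):(384,250)}}
for c in C:
    for k,v in C[c].items(): print(c,k,atz(P[c],v,.015))
obs=[(c,np.array([k[0],k[1],15])/1e3,v) for c in C for k,v in C[c].items()]
obs+=[("top",np.array([0,0,66.5])/1e3,(252,245.7)),("scene",np.array([0,0,66.5])/1e3,(180+442/3,150+198/3)),]
def R(q):
    c,s=np.cos(q[2]),np.sin(q[2]);return lambda X:np.array([q[0]+c*X[0]-s*X[1],q[1]+s*X[0]+c*X[1],X[2]])
def res(q): return np.concatenate([proj(P[c],R(q)(X))-v for c,X,v in obs])
f=least_squares(res,[.54,.125,0.],loss="soft_l1")
print(f.x,res(f.x).reshape(-1,2))
T=R(f.x)
for c in P:
  for n,X in dict(dial=(.0933,0,.03),hub=(0,0,.0665)).items(): print(c,n,proj(P[c],T(X)))
  print("knob top px->",[ (find(P[c],n)) for n in("knob","lug","mark","index_tip","dial_axis","hub")])
# triangulate knob from two views
from itertools import product
k1=bot.tip_of(P["scene"],"knob");k2=bot.tip_of(P["top"],"knob")
for a,b in product(k1[:2],k2[:1]):
    f2=least_squares(lambda X:np.r_[proj(P["scene"],X)-a["xy"],proj(P["top"],X)-b["xy"]],[.52,.17,.1]);print("tri",f2.x,f2.cost)
E
```

```text
top (205, 95) [0.7435 0.2178 0.015 ]
top (205, -95) [0.7427 0.0318 0.015 ]
top (-75, -95) [0.4643 0.0344 0.015 ]
top (-75, 95) [0.4656 0.222  0.015 ]
scene (205, -95) [0.7474 0.0362 0.015 ]
scene (205, 95) [0.7474 0.2233 0.015 ]
scene (-75, 95) [0.4739 0.2252 0.015 ]
[ 0.5407  0.1272 -0.0035] [[-1.4094 -0.9621]
 [ 0.1424 -1.0212]
 [ 0.8116 -0.4211]
 [-0.166  -0.1676]
 [-0.3713 -1.8233]
 [-0.0454 -1.1555]
 [ 1.5015 -2.4974]
 [-0.3001  0.1532]
 [ 0.4951  2.8104]]
scene dial [291.3511 252.333 ]
scene hub [327.8285 218.8104]
knob top px-> [[(array([352.5, 214.3]), 0.71, array([0.5243, 0.1734, 0.1   ]))], [(array([337.6, 223.8]), 0.8, array([0.5303, 0.1451, 0.06  ]))], [(array([278.4, 279.6]), 0.7, array([0.6965, 0.1654, 0.03  ])), (array([350.9, 336.3]), 0.58, array([0.6789, 0.3276, 0.03  ]))], [(array([271.5, 271.5]), 0.55, array([0.6966, 0.1452, 0.034 ]))], [(array([291.7, 252.1]), 0.78, array([0.633 , 0.1268, 0.03  ]))], [(array([325.2, 217.4]), 0.74, array([0.5418, 0.1208, 0.0665])), (array([271.2, 272.1]), 0.28, array([0.7156, 0.1695, 0.0665]))]]
top dial [253.3297 208.6523]
top hub [251.6999 245.8532]
knob top px-> [[(array([231.6, 253.3]), 0.65, array([0.5217, 0.1697, 0.1   ]))], [(array([240. , 248.9]), 0.76, array([0.534 , 0.1551, 0.06  ]))], [(array([244.9, 185. ]), 0.64, array([0.6929, 0.1481, 0.03  ]))], [(array([245.5, 182. ]), 0.51, array([0.6996, 0.1463, 0.034 ]))], [(array([255.2, 206.4]), 0.96, array([0.6395, 0.1223, 0.03  ])), (array([323.8, 197.9]), 0.54, array([ 0.6601, -0.0453,  0.03  ]))], [(array([253.1, 246.1]), 0.7, array([0.5401, 0.1239, 0.0665]))]]
tri [0.5214 0.1706 0.0967] 0.06561056484330094
```

Request:
play_rows(
  deltas=[0, 0, 0, -0.91, 0, 0, 0, -0.91, 0, 0, 0, -0.91, 0, 0, 0, -0.91, 0, 0, 0, -0.91, 0, 0, 0, -0.91, 0, 0, 0, -0.91, 0, 0, 0, -0.91, 0, 0, 0, -0.91, 0, 0, 0, -0.91, 0, 0, 0, -0.91, 0, 0, 0, -0.91],
  hand=-1,
  squeeze=20,
)

```text
time: 3.6
ee_pos: [0.1841, -0.5711, 0.3039]
tcp_rot: [0.687, 0.726, -0.0, 0.0]
ft_force: [-0.1, 0.2, -0.5]
finger_gap: 0.0855
grip_force: 0.0
```

Request:
play_rows(
  deltas=[0.96, 0.5, 0.045, 0, 0.96, 0.5, 0.045, 0, 0.96, 0.5, 0.045, 0, 0.96, 0.5, 0.045, 0, 0.96, 0.5, 0.045, 0, 0.96, 0.5, 0.045, 0, 0.96, 0.5, 0.045, 0, 0.96, 0.5, 0.045, 0, 0.96, 0.5, 0.045, 0, 0.96, 0.5, 0.045, 0, 0.96, 0.5, 0.045, 0, 0.96, 0.5, 0.045, 0],
)

```text
time: 5.1
ee_pos: [0.3464, -0.2157, 0.2879]
tcp_rot: [0.689, 0.725, 0.0, 0.0]
ft_force: [-0.0, 0.3, -0.5]
finger_gap: 0.0858
grip_force: 0.0
```

Request:
play_rows(
  deltas=[0.96, 0.5, 0.045, 0, 0.96, 0.5, 0.045, 0, 0.96, 0.5, 0.045, 0, 0.96, 0.5, 0.045, 0, 0.96, 0.5, 0.045, 0, 0.96, 0.5, 0.045, 0, 0.96, 0.5, 0.045, 0, 0.96, 0.5, 0.045, 0, 0.96, 0.5, 0.045, 0, 0.96, 0.5, 0.045, 0, 0.96, 0.5, 0.045, 0, 0, 0, 0, 0],
)

```text
time: 6.6
ee_pos: [0.4949, 0.1098, 0.2727]
tcp_rot: [0.688, 0.726, 0.0, -0.0]
ft_force: [-0.2, 0.3, 0.1]
finger_gap: 0.0854
grip_force: 0.0
```

Request:
play_rows(
  deltas=[0.66, 0.34, 0, 0, 0.66, 0.34, 0, 0, 0.66, 0.34, 0, 0, 0, 0, 0.79, 0, 0, 0, 0.79, 0, 0, 0, 0.79, 0, 0, 0, 0.79, 0, 0, 0, 0.79, 0, 0, 0, 0, 0, 0, 0, 0, 0],
)

```text
time: 7.85
ee_pos: [0.5225, 0.1687, 0.1554]
tcp_rot: [0.689, 0.725, 0.0, 0.0]
ft_force: [0.8, 0.3, -1.2]
finger_gap: 0.0855
grip_force: 0.0
```

```bash
python3 - <<'E'
from h import *
P={c:bot.capture(c) for c in("scene","top")}
s=bot.state();print(s["ee_pos"],s["ft_force"],s["joint_pos"])
for c in P: print([find(P[c],n) for n in("knob","mark","lug")], proj(P[c],s["ee_pos"]+[0,0,-.054]))
a,b=[P[c]["color"][:,:,::-1] for c in("scene","top")]
a=cv2.resize(a[180:330,200:400],None,fx=2,fy=2);b=cv2.resize(b[150:300,170:370],None,fx=2,fy=2)
cv2.imwrite("pics/g1.png",np.hstack([a,b]))
E
```

```text
[0.52298485 0.16904697 0.15596955] [ 0.41063653 -0.77092947  0.44657653] [ 2.19385414e-01  1.15325821e-01  1.78344177e+00 -7.94067324e-05
  1.24040536e+00  1.68168120e-01]
[[(array([350., 214.]), 0.72, array([0.5274, 0.1698, 0.1   ]))], [(array([277.7, 275.8]), 0.66, array([0.6919, 0.1576, 0.03  ]))], [(array([332.9, 224. ]), 0.95, array([0.5381, 0.1397, 0.06  ])), (array([326.5, 223.5]), 0.51, array([0.5471, 0.1308, 0.06  ]))]] [351.43169839 212.08336863]
[[(array([256.3, 248.8]), 0.72, array([0.5317, 0.1141, 0.1   ]))], [(array([242.8, 187.5]), 0.82, array([0.6867, 0.1532, 0.03  ]))], [(array([242.7, 250.3]), 0.41, array([0.5307, 0.1487, 0.06  ]))]] [231.78411451 252.66033375]
```

View pics/g1.png

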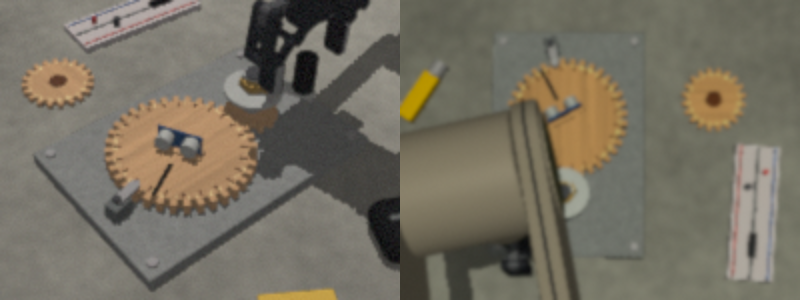

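Request:
play_rows(
  deltas=[0, 0, 0, 0, 0, 0, 0, 0, 0, 0, 0, 0, 0, 0, 0, 0, 0, 0, 0, 0, 0, 0, 0, 0],
  hand=0.38,
)

```text
time: 9.0
ee_pos: [0.5221, 0.1691, 0.1543]
tcp_rot: [0.689, 0.725, -0.0, -0.0]
ft_force: [-0.9, -0.5, 0.1]
finger_gap: 0.0264
grip_force: 0.0
```

Request:
play_rows(
  deltas=[-0.08, -0.183, 0, -1, -0.08, -0.183, 0, -1, -0.08, -0.183, 0, -1, -0.08, -0.183, 0, -1, 0, 0, 0, 0],
)

```text
time: 9.62
ee_pos: [0.5035, 0.1549, 0.1546]
tcp_rot: [0.497, 0.868, 0.001, 0.0]
ft_force: [2.8, 1.5, -1.7]
finger_gap: 0.0269
grip_force: 1.6
```

```bash
cat >> h.py <<'E'
C0=np.array([.541,.1235])
def rep(n=4):
    F=[]
    for _ in range(n):
        P=bot.capture("top");F.append(bot.state()["ft_force"])
    s=bot.state();F=np.mean(F,0);q=s["tcp_rot"];h=2*np.arctan2(q[1],q[0])
    v=s["ee_pos"][:2]-C0;phi=np.arctan2(v[1],v[0])%(2*np.pi)
    u=np.array([np.cos(phi),np.sin(phi)]);t=np.array([-u[1],u[0]])
    tx=np.array([np.cos(h),np.sin(h)]);ty=np.array([tx[1],-tx[0]])
    print("t",s["time"],"pos",s["ee_pos"].round(4),"phi %.3f r %.4f head %.3f"%(phi,np.hypot(*v),h%(2*np.pi)),"F",F.round(2),"Frad %.2f Ftan %.2f Fx %.2f Fy %.2f"%(F[:2]@u,F[:2]@t,F[:2]@tx,F[:2]@ty),"j6",s["joint_pos"][5].round(3),"gap",s["finger_gap"],"grip",s["grip_force"])
    return P,s
E
python3 - <<'E'
from h import *
P,s=rep()
S=bot.capture("scene")
print([find(P,n) for n in("mark","index_tip","dial_axis")],[find(S,n) for n in("knob","mark","index_tip","dial_axis")])
E
```

```text
t 9.825 pos [0.5034 0.155  0.1545] phi 2.443 r 0.0490 head 2.100 F [ 2.59  1.03 -0.98] Frad -1.32 Ftan -2.45 Fx -0.42 Fy 2.75 j6 -0.328 gap 0.02669894491799898 grip 1.674785278737545
[[(array([245.2, 187.3]), 0.8, array([0.6872, 0.1473, 0.03  ]))], [(array([245.6, 184.8]), 0.57, array([0.6926, 0.146 , 0.034 ]))], [(array([252.6, 209.9]), 0.6, array([0.6309, 0.1286, 0.03  ]))]] [[(array([354.3, 207. ]), 0.57, array([0.5054, 0.1602, 0.1   ]))], [(array([272.9, 275.2]), 0.82, array([0.6979, 0.151 , 0.03  ])), (array([264.5, 191.1]), 0.7, array([ 0.5553, -0.0654,  0.03  ]))], [(array([271.7, 274.2]), 0.54, array([0.7003, 0.1506, 0.034 ])), (array([350. , 337.6]), 0.46, array([0.684 , 0.3299, 0.034 ]))], [(array([289.3, 252.7]), 0.97, array([0.6377, 0.1251, 0.03  ])), (array([263.7, 188.6]), 0.34, array([ 0.5508, -0.0745,  0.03  ]))]]
```

Request:
play_rows(
  deltas=[-0.08, -0.183, 0, -1, -0.08, -0.183, 0, -1, -0.08, -0.183, 0, -1, 0, 0, 0, 0],
)

```text
time: 10.72
ee_pos: [0.4943, 0.1391, 0.1544]
tcp_rot: [0.334, 0.943, 0.0, -0.0]
ft_force: [1.4, 2.7, 1.3]
finger_gap: 0.0264
grip_force: 1.6
```

```bash
python3 - <<'E'
from h import *
P,s=rep()
S=bot.capture("scene")
print([find(P,n) for n in("mark","index_tip","dial_axis")],[find(S,n) for n in("knob","mark","index_tip","dial_axis")])
a=S["color"][200:320,200:350,::-1];b=P["color"][160:280,200:350,::-1]
cv2.imwrite("pics/g2.png",np.hstack([cv2.resize(i,None,fx=2.6,fy=2.6,interpolation=2) for i in(a,b)]))
E
```

```text
t 10.925 pos [0.4944 0.1394 0.1543] phi 2.813 r 0.0493 head 2.460 F [1.82 2.35 1.02] Frad -0.97 Ftan -2.81 Fx 0.06 Fy 2.97 j6 -0.715 gap 0.026444039809178355 grip 1.4747903868556023
[[(array([247.1, 184.8]), 0.56, array([0.6934, 0.1427, 0.03  ]))], [(array([247.7, 181.6]), 0.53, array([0.7006, 0.1409, 0.034 ]))], [(array([254.8, 209.8]), 0.85, array([0.6311, 0.1232, 0.03  ]))]] [[], [(array([271.7, 273. ]), 0.84, array([0.6964, 0.1454, 0.03  ]))], [(array([347.3, 338.4]), 0.73, array([0.6883, 0.3283, 0.034 ])), (array([271.9, 273.4]), 0.59, array([0.6989, 0.1493, 0.034 ]))], [(array([290.3, 252.6]), 0.59, array([0.636 , 0.1261, 0.03  ]))]]
```

View pics/g2.png

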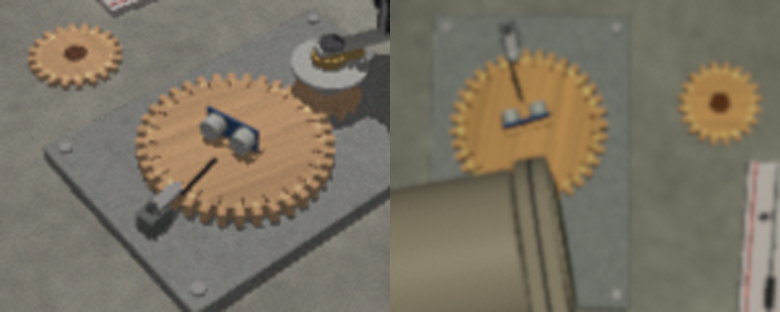

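Request:
play_rows(
  deltas=[-0.08, -0.183, 0, -1, -0.08, -0.183, 0, -1, -0.08, -0.183, 0, -1, -0.08, -0.183, 0, -1, 0, 0, 0, 0],
)

```text
time: 11.95
ee_pos: [0.4921, 0.1154, 0.1543]
tcp_rot: [0.1, 0.995, 0.0, -0.0]
ft_force: [1.1, 3.5, 1.6]
finger_gap: 0.0264
grip_force: 1.6
```

```bash
python3 -c "
from h import *
rep()"
```

```text
t 12.15 pos [0.4922 0.1157 0.1543] phi 3.300 r 0.0494 head 2.940 F [0.53 2.47 1.35] Frad -0.92 Ftan -2.35 Fx -0.03 Fy 2.52 j6 -1.24 gap 0.026323224596367864 grip 1.4952920749783516
```

Request:
play_rows(
  deltas=[-0.04, -0.092, 0, -0.5, -0.04, -0.092, 0, -0.5, 0, 0, 0, 0],
)

```text
time: 12.52
ee_pos: [0.4937, 0.1099, 0.1542]
tcp_rot: [0.04, 0.999, 0.0, -0.0]
ft_force: [0.3, 3.7, 1.4]
finger_gap: 0.0263
grip_force: 1.9
```

Request:
play_rows(
  deltas=[-0.04, -0.092, 0, -0.5, -0.04, -0.092, 0, -0.5, 0, 0, 0, 0],
)

```text
time: 12.9
ee_pos: [0.4957, 0.1042, 0.1543]
tcp_rot: [-0.019, 1.0, 0.0, -0.0]
ft_force: [0.3, 3.9, 1.0]
finger_gap: 0.0263
grip_force: 1.9
```

Request:
play_rows(
  deltas=[-0.04, -0.092, 0, -0.5, -0.04, -0.092, 0, -0.5, 0, 0, 0, 0],
)

```text
time: 13.28
ee_pos: [0.4985, 0.0988, 0.1542]
tcp_rot: [-0.079, 0.997, 0.0, -0.0]
ft_force: [0.4, 3.7, 2.5]
finger_gap: 0.0262
grip_force: 1.9
```

Request:
play_rows(
  deltas=[-0.04, -0.092, 0, -0.5, -0.04, -0.092, 0, -0.5, 0, 0, 0, 0],
)

```text
time: 13.65
ee_pos: [0.5018, 0.0938, 0.1542]
tcp_rot: [-0.138, 0.99, 0.0, -0.0]
ft_force: [-1.1, 2.7, 1.6]
finger_gap: 0.0263
grip_force: 1.9
```

Request:
play_rows(
  deltas=[-0.04, -0.092, 0, -0.5, -0.04, -0.092, 0, -0.5, 0, 0, 0, 0],
)

```text
time: 14.02
ee_pos: [0.5058, 0.0893, 0.1542]
tcp_rot: [-0.198, 0.98, 0.0, -0.0]
ft_force: [-0.6, 3.9, 2.3]
finger_gap: 0.0265
grip_force: 1.9
```

Request:
play_rows(
  deltas=[-0.04, -0.092, 0, -0.5, -0.04, -0.092, 0, -0.5, 0, 0, 0, 0],
)

```text
time: 14.4
ee_pos: [0.5103, 0.0853, 0.1542]
tcp_rot: [-0.256, 0.967, 0.0, -0.0]
ft_force: [-1.1, 2.7, 2.2]
finger_gap: 0.0265
grip_force: 1.9
```

Request:
play_rows(
  deltas=[-0.04, -0.092, 0, -0.5, -0.04, -0.092, 0, -0.5, 0, 0, 0, 0],
)

```text
time: 14.78
ee_pos: [0.5152, 0.0818, 0.1542]
tcp_rot: [-0.313, 0.95, 0.0, -0.0]
ft_force: [-2.0, 3.0, 1.6]
finger_gap: 0.0263
grip_force: 1.9
```

Request:
play_rows(
  deltas=[-0.04, -0.092, 0, -0.5, -0.04, -0.092, 0, -0.5, 0, 0, 0, 0],
)

```text
time: 15.15
ee_pos: [0.5205, 0.0789, 0.1542]
tcp_rot: [-0.37, 0.929, 0.0, -0.0]
ft_force: [-4.1, 2.9, 1.8]
finger_gap: 0.0265
grip_force: 1.9
```

```bash
python3 -c "
from h import *
rep(3)
S=bot.capture('scene');print(find(S,'mark'),find(S,'dial_axis'))"
```

```text
t 15.3 pos [0.5205 0.079  0.1542] phi 4.281 r 0.0490 head 3.900 F [-2.97  2.7   2.32] Frad -1.21 Ftan -3.82 Fx 0.30 Fy 4.00 j6 -2.276 gap 0.02632188241801352 grip 1.8754483759403229
[(array([262.8, 263.7]), 0.87, array([0.6954, 0.1167, 0.03  ]))] [(array([289.1, 252.9]), 0.65, array([0.6384, 0.1253, 0.03  ]))]
```

Request:
play_rows(
  deltas=[-0.04, -0.092, 0, -0.5, 0, 0, 0, 0],
)

```text
time: 15.7
ee_pos: [0.5235, 0.0777, 0.1543]
tcp_rot: [-0.398, 0.917, 0.0, -0.0]
ft_force: [-3.1, 2.3, 0.8]
finger_gap: 0.0266
grip_force: 1.9
```

```bash
python3 -c "
from h import *
rep(3)"
```

```text
t 15.85 pos [0.5235 0.0778 0.1543] phi 4.346 r 0.0490 head 3.961 F [-2.79  2.83  1.34] Frad -1.64 Ftan -3.62 Fx -0.16 Fy 3.97 j6 -2.339 gap 0.02640294199110855 grip 1.8558454513549805
```

Request:
play_rows(
  deltas=[-0.04, -0.092, 0, -0.5, -0.04, -0.092, 0, -0.5, 0, 0, 0, 0],
)

```text
time: 16.23
ee_pos: [0.5292, 0.0759, 0.1542]
tcp_rot: [-0.453, 0.892, 0.0, -0.0]
ft_force: [-3.1, 3.0, 1.6]
finger_gap: 0.0264
grip_force: 1.9
```

```bash
python3 -c "
from h import *
rep(3)"
```

```text
t 16.375 pos [0.5291 0.0759 0.1543] phi 4.468 r 0.0490 head 4.081 F [-2.67  2.06  1.5 ] Frad -1.35 Ftan -3.09 Fx -0.09 Fy 3.37 j6 -2.463 gap 0.026218972649614227 grip 1.8278060853481293
```

Request:
play_rows(
  deltas=[-0.04, -0.0915, 0, 0, -0.046, -0.089, 0, 0, 0, 0, 0, 0],
)

```text
time: 16.75
ee_pos: [0.5354, 0.0748, 0.1543]
tcp_rot: [-0.453, 0.892, 0.0, 0.0]
ft_force: [-2.3, 1.9, 0.7]
finger_gap: 0.0267
grip_force: 1.9
```

```bash
python3 -c "
from h import *
rep(3)"
```

```text
t 16.9 pos [0.5352 0.0748 0.1543] phi 4.594 r 0.0490 head 4.082 F [-3.91  1.94  1.12] Frad -1.47 Ftan -4.11 Fx 0.74 Fy 4.30 j6 -2.467 gap 0.02633284359054929 grip 1.8699613586068153
```

Request:
play_rows(
  deltas=[-0.051, -0.086, 0, 0, -0.056, -0.083, 0, 0, 0, 0, 0, 0],
)

```text
time: 17.27
ee_pos: [0.5414, 0.0744, 0.1543]
tcp_rot: [-0.453, 0.891, 0.0, 0.0]
ft_force: [-3.0, 3.7, 0.8]
finger_gap: 0.0266
grip_force: 2.1
```

```bash
python3 -c "
from h import *
rep(3)"
```

```text
t 17.425 pos [0.5412 0.0745 0.1543] phi 4.716 r 0.0490 head 4.082 F [-3.48  3.13  0.87] Frad -3.15 Ftan -3.47 Fx -0.48 Fy 4.66 j6 -2.469 gap 0.026825366057926337 grip 2.0211249589920044
```

Request:
play_rows(
  deltas=[-0.061, -0.079, 0, 0, -0.066, -0.0755, 0, 0, 0, 0, 0, 0],
)

```text
time: 17.8
ee_pos: [0.5473, 0.0748, 0.1543]
tcp_rot: [-0.453, 0.891, 0.0, 0.0]
ft_force: [-3.9, 3.7, 0.7]
finger_gap: 0.0268
grip_force: 2.3
```

```bash
python3 -c "
from h import *
rep(3)
S=bot.capture('scene');print(find(S,'mark'),find(S,'dial_axis'))"
```

```text
t 17.95 pos [0.5472 0.0748 0.1543] phi 4.838 r 0.0491 head 4.082 F [-3.39  1.97  1.12] Frad -2.38 Ftan -3.11 Fx 0.40 Fy 3.89 j6 -2.468 gap 0.026445707498071507 grip 2.239767238497734
[(array([258.5, 260.6]), 0.63, array([0.697 , 0.1052, 0.03  ]))] [(array([291.6, 253.6]), 0.96, array([0.6358, 0.1298, 0.03  ]))]
```

Request:
play_rows(
  deltas=[-0.07, -0.0714, 0, 0, -0.074, -0.067, 0, 0, 0, 0, 0, 0],
)

```text
time: 18.48
ee_pos: [0.553, 0.0759, 0.1542]
tcp_rot: [-0.453, 0.891, 0.0, -0.0]
ft_force: [-3.9, 2.8, 0.2]
finger_gap: 0.0264
grip_force: 2.5
```

```bash
python3 -c "
from h import *
rep(3)
S=bot.capture('scene');print(find(S,'mark'),find(S,'dial_axis'))"
```

```text
t 18.625 pos [0.5529 0.0759 0.1543] phi 4.958 r 0.0491 head 4.082 F [-4.06  3.65 -0.09] Frad -4.53 Ftan -3.05 Fx -0.56 Fy 5.43 j6 -2.467 gap 0.02642008452454467 grip 2.505626007914543
[(array([258.4, 257.8]), 0.55, array([0.6929, 0.0992, 0.03  ]))] [(array([290.1, 253. ]), 0.9, array([0.637 , 0.1267, 0.03  ]))]
```

Request:
play_rows(
  deltas=[-0.079, -0.062, 0, -0.5, 0, 0, 0, 0],
)

```text
time: 19.02
ee_pos: [0.5558, 0.0767, 0.1543]
tcp_rot: [-0.48, 0.877, 0.0, -0.0]
ft_force: [-4.7, 3.2, 1.1]
finger_gap: 0.0266
grip_force: 2.5
```

```bash
python3 -c "
from h import *
rep(4)"
```

```text
t 19.225 pos [0.5558 0.0767 0.1542] phi 5.018 r 0.0491 head 4.142 F [-4.05  2.84  0.59] Frad -3.93 Ftan -3.01 Fx -0.20 Fy 4.95 j6 -2.525 gap 0.02669890719760127 grip 2.5386473536491394
```

Request:
play_rows(
  deltas=[-0.079, -0.062, 0, -0.5, 0, 0, 0, 0],
)

```text
time: 19.48
ee_pos: [0.5587, 0.0776, 0.1543]
tcp_rot: [-0.506, 0.863, 0.0, -0.0]
ft_force: [-4.3, 2.7, 1.7]
finger_gap: 0.0263
grip_force: 2.5
```

```bash
python3 -c "
from h import *
rep(4)
S=bot.capture('scene');print(find(S,'mark'),find(S,'dial_axis'))"
```

```text
t 19.675 pos [0.5586 0.0776 0.1542] phi 5.078 r 0.0491 head 4.201 F [-4.73  2.5   0.79] Frad -4.03 Ftan -3.53 Fx 0.13 Fy 5.35 j6 -2.583 gap 0.026427490801958435 grip 2.530803456902504
[(array([260.7, 255.3]), 0.97, array([0.6855, 0.0966, 0.03  ]))] [(array([288.7, 253.5]), 0.67, array([0.64  , 0.1261, 0.03  ]))]
```

Request:
play_rows(
  deltas=[-0.079, -0.062, 0, 0, 0, 0, 0, 0],
)

```text
time: 20.08
ee_pos: [0.5614, 0.0788, 0.1542]
tcp_rot: [-0.505, 0.863, 0.0, -0.0]
ft_force: [-4.8, 2.4, 0.7]
finger_gap: 0.0265
grip_force: 2.6
```

```bash
python3 -c "
from h import *
rep(4)"
```

```text
t 20.275 pos [0.5613 0.0788 0.1542] phi 5.139 r 0.0491 head 4.201 F [-4.15  2.8   1.  ] Frad -4.27 Ftan -2.62 Fx -0.41 Fy 4.99 j6 -2.582 gap 0.026289884621824664 grip 2.645421624183655
```

Request:
play_rows(
  deltas=[-0.083, -0.057, 0, 0, 0, 0, 0, 0],
)

```text
time: 20.52
ee_pos: [0.564, 0.0802, 0.1542]
tcp_rot: [-0.505, 0.863, 0.0, -0.0]
ft_force: [-4.5, 2.3, 0.5]
finger_gap: 0.0263
grip_force: 2.8
```

```bash
python3 -c "
from h import *
rep(4)
S=bot.capture('scene');print(find(S,'mark'),find(S,'dial_axis'))"
```

```text
t 20.725 pos [0.564  0.0801 0.1542] phi 5.200 r 0.0491 head 4.201 F [-4.3   2.96  0.67] Frad -4.63 Ftan -2.42 Fx -0.48 Fy 5.20 j6 -2.579 gap 0.026133099762217598 grip 2.8009414672851562
[(array([258.9, 259. ]), 0.86, array([0.694 , 0.1023, 0.03  ])), (array([312.2, 214.9]), 0.33, array([0.526 , 0.0675, 0.03  ]))] [(array([264. , 190.5]), 0.71, array([ 0.5548, -0.068 ,  0.03  ])), (array([290.9, 253.5]), 0.61, array([0.6367, 0.1287, 0.03  ]))]
```

```bash
python3 -c "
from h import *
S=bot.capture('scene');T=bot.capture('top')
a=S['color'][180:310,200:350,::-1];b=T['color'][160:290,200:350,::-1]
cv2.imwrite('pics/g3.png',np.hstack([cv2.resize(i,None,fx=2.66,fy=2.66,interpolation=2) for i in(a,b)]))"
```

```text
(no output)
```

View pics/g3.png

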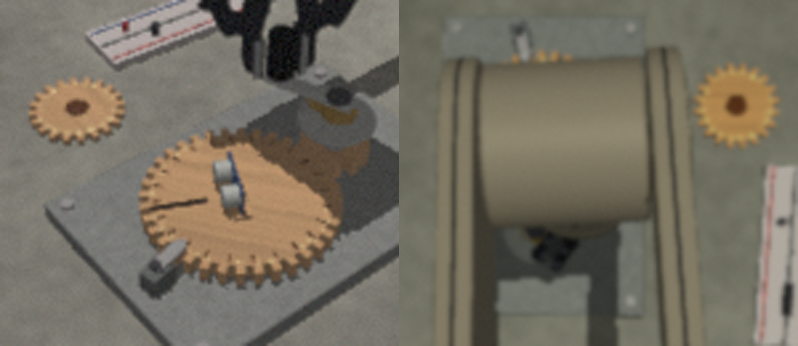

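```bash
python3 -c "
from h import *
S=bot.capture('scene')
D=np.array([.634,.1245])
for px in [(255.3,258.2),(277.8,255.2),(200+188/2.66,180+243/2.66)]:
    X=atz(S,px,.03 if px[1]<265 else .036)[:2];v=X-D;print(X,np.degrees(np.arctan2(v[1],v[0])),np.hypot(*v))
a=atz(S,(255.3,258.2),.03)-atz(S,(277.8,255.2),.03);print(np.degrees(np.arctan2(a[1],a[0])))
print(find(S,'index_tip'),find(S,'dial_axis'))
"
```

```text
[0.69814796 0.09638772] -23.665013898066757 0.07003756542664895
[0.659431   0.11667209] -17.10888683549728 0.026608493939113888
[0.69867471 0.14542817] 17.931122741812484 0.06797651321405372
-27.650681314780872
[(array([268.3, 271.2]), 0.6, array([0.7008, 0.141 , 0.034 ]))] []
```

Request:
play_rows(
  deltas=[-0.086, -0.052, 0, 0, 0, 0, 0, 0],
)

```text
time: 21.38
ee_pos: [0.5666, 0.0817, 0.1542]
tcp_rot: [-0.505, 0.863, 0.0, -0.0]
ft_force: [-5.0, 2.9, 2.0]
finger_gap: 0.0262
grip_force: 2.9
```

```bash
python3 -c "
from h import *
rep(4)"
```

```text
t 21.575 pos [0.5665 0.0817 0.1542] phi 5.261 r 0.0490 head 4.201 F [-5.16  2.96  1.1 ] Frad -5.22 Ftan -2.86 Fx -0.06 Fy 5.95 j6 -2.577 gap 0.026418775087594645 grip 2.96945258975029
```

Request:
play_rows(
  deltas=[-0.089, -0.046, 0, 0, 0, 0, 0, 0],
)

```text
time: 21.82
ee_pos: [0.569, 0.0835, 0.1541]
tcp_rot: [-0.505, 0.863, 0.0, -0.0]
ft_force: [-4.7, 3.0, 2.0]
finger_gap: 0.0267
grip_force: 3.1
```

```bash
python3 -c "
from h import *
rep(4)"
```

```text
t 22.025 pos [0.5689 0.0834 0.1541] phi 5.321 r 0.0489 head 4.201 F [-5.56  2.73  1.04] Frad -5.42 Ftan -3.01 Fx 0.34 Fy 6.18 j6 -2.574 gap 0.026241018277578982 grip 3.1472546607255936
```

Request:
play_rows(
  deltas=[0, 0, 0, 0, 0, 0, 0, 0, 0, 0, 0, 0, 0, 0, 0, 1, 0, 0, 0, 1, 0, 0, 0, 1, 0, 0, 0, 1, 0, 0, 0, 1, 0, 0, 0, 1, 0, 0, 0, 1, 0, 0, 0, 1, 0, 0, 0, 1],
  hand=-1,
)

```text
time: 23.52
ee_pos: [0.5697, 0.0831, 0.1545]
tcp_rot: [0.012, 1.0, -0.0, 0.0]
ft_force: [-0.4, -0.5, -0.5]
finger_gap: 0.0853
grip_force: 0.0
```

Request:
play_rows(
  deltas=[0, 0, 0, 1, 0, 0, 0, 1, 0, 0, 0, 1, 0, 0, 0, 1, 0, 0, 0, 1, 0, 0, 0, 1, 0, 0, 0, 1, 0, 0, 0, 1, 0, -0.17, 0, 0],
)

```text
time: 24.65
ee_pos: [0.5654, 0.0803, 0.1545]
tcp_rot: [0.47, 0.883, 0.0, 0.0]
ft_force: [-0.4, -0.7, 0.2]
finger_gap: 0.0859
grip_force: 0.0
```

Request:
play_rows(
  deltas=[0, 0, 0, 0, 0, 0, 0, 0, 0, 0, 0, 0, 0, 0, 0, 0, 0, 0, 0, 0, 0, 0, 0, 0],
  hand=0.38,
)

```text
time: 25.4
ee_pos: [0.5652, 0.0804, 0.1544]
tcp_rot: [0.47, 0.883, -0.0, -0.0]
ft_force: [-1.5, -1.1, 2.1]
finger_gap: 0.0267
grip_force: 0.8
```

```bash
python3 -c "
from h import *
rep(4)"
```

```text
t 25.6 pos [0.5652 0.0804 0.1544] phi 5.224 r 0.0494 head 2.162 F [-1.18 -1.64  1.4 ] Frad 0.85 Ftan -1.83 Fx -0.70 Fy -1.89 j6 -0.54 gap 0.026554898793811822 grip 0.790565125644207
```

Request:
play_rows(
  deltas=[0.003, 0.1, 0, -0.5, 0.003, 0.1, 0, -0.5, 0, 0, 0, 0],
)

```text
time: 25.98
ee_pos: [0.5698, 0.0839, 0.1543]
tcp_rot: [0.417, 0.909, -0.0, -0.0]
ft_force: [-2.7, -2.2, 3.1]
finger_gap: 0.0267
grip_force: 2.0
```

```bash
python3 -c "
from h import *
rep(3)"
```

```text
t 26.125 pos [0.5698 0.0839 0.1543] phi 5.341 r 0.0490 head 2.281 F [-2.92 -2.8   2.61] Frad 0.55 Ftan -4.01 Fx -0.22 Fy -4.04 j6 -0.653 gap 0.026375023867387066 grip 2.0312324166297913
```

Request:
play_rows(
  deltas=[0.003, 0.1, 0, -0.5, 0, 0, 0, 0],
)

```text
time: 26.38
ee_pos: [0.5718, 0.0857, 0.1542]
tcp_rot: [0.389, 0.921, -0.001, -0.0]
ft_force: [-4.1, -3.8, 4.5]
finger_gap: 0.0266
grip_force: 3.3
```

```bash
python3 -c "
from h import *
rep(3)"
```

```text
t 26.525 pos [0.5717 0.0856 0.1542] phi 5.394 r 0.0488 head 2.341 F [-4.48 -4.79  3.08] Frad 0.89 Ftan -6.50 Fx -0.32 Fy -6.55 j6 -0.71 gap 0.026330256248795463 grip 3.2120049744844437
```

Request:
play_rows(
  deltas=[0.002, 0.06, 0, -0.3, 0, 0, 0, 0],
)

```text
time: 26.78
ee_pos: [0.5729, 0.0867, 0.1542]
tcp_rot: [0.373, 0.928, -0.001, -0.0]
ft_force: [-5.7, -5.2, 3.1]
finger_gap: 0.0261
grip_force: 4.0
```

```bash
python3 -c "
from h import *
rep(3)
S=bot.capture('scene')
a=S['color'][210:310,200:350,::-1]
cv2.imwrite('pics/g4.png',cv2.resize(a,None,fx=5,fy=5,interpolation=2))"
```

```text
t 26.925 pos [0.5728 0.0867 0.1542] phi 5.425 r 0.0487 head 2.377 F [-4.97 -5.39  4.16] Frad 0.83 Ftan -7.29 Fx -0.15 Fy -7.33 j6 -0.744 gap 0.02633760474610399 grip 3.9478732645511627
```

View pics/g4.png

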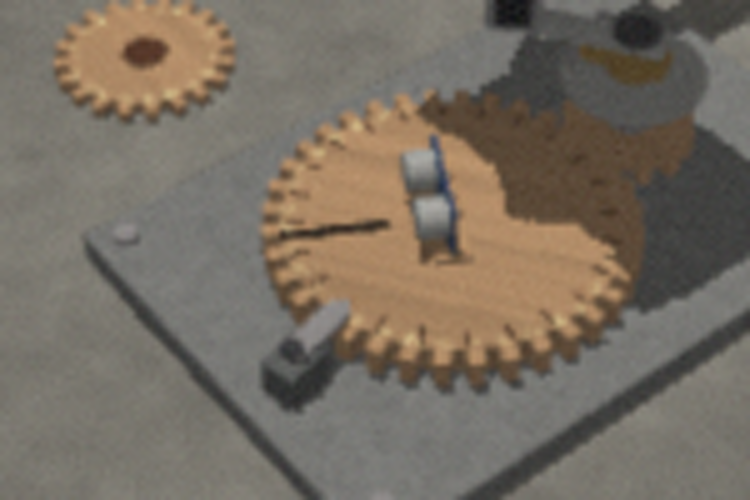

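Request:
play_rows(
  deltas=[0.012, -0.2, 0, 1, 0.012, -0.2, 0, 1, 0.012, -0.2, 0, 1, 0.012, -0.2, 0, 1, 0.012, -0.2, 0, 1, 0.012, -0.2, 0, 1, 0.012, -0.2, 0, 1, 0.012, -0.2, 0, 1, 0.012, -0.2, 0, 1, 0, 0, 0, 0],
)

```text
time: 28.22
ee_pos: [0.5243, 0.074, 0.1547]
tcp_rot: [0.797, 0.604, 0.001, 0.0]
ft_force: [2.6, -1.2, -2.2]
finger_gap: 0.0267
grip_force: 1.6
```

```bash
python3 -c "
from h import *
rep(3)
S=bot.capture('scene');print(find(S,'mark'),find(S,'index_tip'))"
```

```text
t 28.375 pos [0.5243 0.0738 0.1546] phi 4.388 r 0.0524 head 1.300 F [ 2.85 -0.87 -1.46] Frad -0.09 Ftan 2.98 Fx -0.07 Fy 2.98 j6 0.313 gap 0.02640439251464397 grip 1.6632907837629318
[(array([258.2, 262.9]), 0.95, array([0.701 , 0.1097, 0.03  ]))] [(array([269.3, 273.9]), 0.7, array([0.7033, 0.1473, 0.034 ])), (array([411.9, 299.6]), 0.45, array([0.5472, 0.3436, 0.034 ]))]
```

Request:
play_rows(
  deltas=[0.022, -0.2, 0, 1, 0.022, -0.2, 0, 1, 0.022, -0.2, 0, 1, 0.022, -0.2, 0, 1, 0.022, -0.2, 0, 1, 0.022, -0.2, 0, 1, 0.022, -0.2, 0, 1, 0, 0, 0, 0],
)

```text
time: 29.52
ee_pos: [0.4933, 0.1014, 0.1544]
tcp_rot: [0.974, 0.228, -0.0, 0.0]
ft_force: [2.6, -3.9, 1.1]
finger_gap: 0.0266
grip_force: 1.6
```

```bash
python3 -c "
from h import *
P,s=rep(3)
S=bot.capture('scene');print(find(S,'mark'),find(S,'index_tip'),find(P,'mark'),find(P,'index_tip'))
a=S['color'][220:300,230:330,::-1]
cv2.imwrite('pics/g5.png',cv2.resize(a,None,fx=7,fy=7,interpolation=2))"
```

```text
t 29.675 pos [0.4935 0.1013 0.1544] phi 3.580 r 0.0524 head 0.461 F [ 1.15 -2.58  0.76] Frad 0.05 Ftan 2.83 Fx -0.12 Fy 2.83 j6 1.211 gap 0.026378810192204973 grip 1.532008945941925
[(array([261.1, 264.5]), 0.79, array([0.6991, 0.1164, 0.03  ]))] [(array([268.8, 275. ]), 0.71, array([0.7056, 0.1489, 0.034 ])), (array([327.2, 220.8]), 0.2, array([0.5176, 0.1049, 0.034 ]))] [(array([259.4, 186. ]), 0.62, array([0.6903, 0.1124, 0.03  ]))] [(array([249.8, 183.5]), 0.48, array([0.6958, 0.1357, 0.034 ])), (array([348.2, 255.5]), 0.39, array([ 0.5198, -0.101 ,  0.034 ]))]
```

View pics/g5.png

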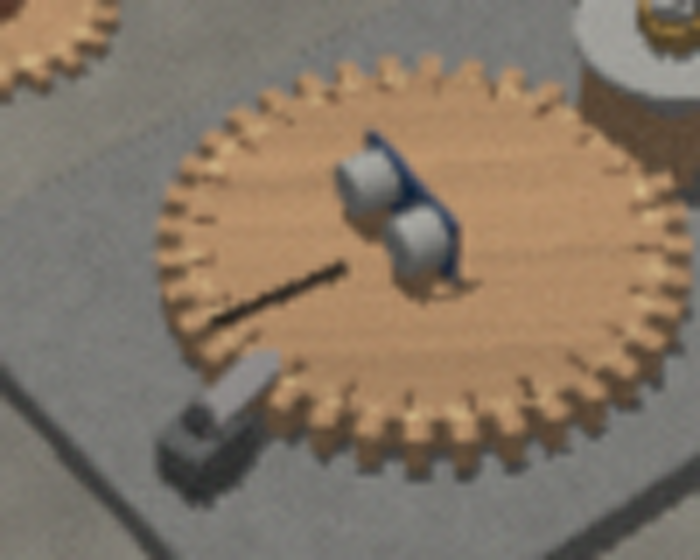

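```bash
cat >> h.py <<'E'
def warp(p,z,D,half=.085,res=.00025):
    n=int(2*half/res);c=[]
    # world corners -> warp image: x_img = -(y-Dy) (left=+y), y_img = -(x-Dx)
    W=[(D[0]+half,D[1]+half),(D[0]+half,D[1]-half),(D[0]-half,D[1]-half),(D[0]-half,D[1]+half)]
    src=np.float32([proj(p,(w[0],w[1],z)) for w in W]);dst=np.float32([(0,0),(n,0),(n,n),(0,n)])
    return cv2.warpPerspective(p["avg"],cv2.getPerspectiveTransform(src,dst),(n,n),flags=cv2.INTER_CUBIC)
def avg(c,n=5):
    ps=[bot.capture(c) for _ in range(n)];p=ps[-1]
    p["avg"]=np.clip(np.mean([q["color"] for q in ps],0),0,255).astype(np.uint8)[:,:,::-1].copy();return p
def polar(w,res=.00025,a0=-60,a1=60,r0=.02,r1=.085):
    n=w.shape[0]/2;A=np.radians(np.arange(a0,a1,.25));R=np.arange(r0,r1,res)
    X=n-np.sin(A)[:,None]*R/res;Y=n-np.cos(A)[:,None]*R/res
    return cv2.remap(w,X.astype(np.float32),Y.astype(np.float32),1)
def line_ang(w,rs=((.03,.04),(.04,.05),(.05,.06)),a0=-60,a1=60):
    g=cv2.cvtColor(polar(w,a0=a0,a1=a1),cv2.COLOR_BGR2GRAY).astype(float);A=np.arange(a0,a1,.25);out=[]
    for r in rs:
        v=g[:,int((r[0]-.02)/.00025):int((r[1]-.02)/.00025)].mean(1);v=np.median(v)-v
        i=np.argmax(v);sl=slice(max(0,i-16),i+17);wt=np.clip(v[sl]-.3*v[i],0,None);out.append(((A[sl]*wt).sum()/wt.sum(),v[i]))
    return np.round(out,2)
E
python3 - <<'E'
from h import *
S=avg("scene");T=avg("top")
ims=[]
for p,D in((S,(.636,.1255)),(T,(.6335,.1245))):
    w=warp(p,.03,D);print(line_ang(w));ims.append(w)
    n=w.shape[0]//2; cv2.circle(w,(n,n),3,(0,0,255),-1);cv2.circle(w,(n,n),int(.074/.00025),(255,0,0),1);cv2.circle(w,(n,n),int(.062/.00025),(255,0,0),1)
cv2.imwrite("pics/w1.png",cv2.resize(np.hstack(ims),(800,400)))
E
```

```text
[[-5.95 94.89]
 [-6.21 93.72]
 [-6.59 88.44]]
[[-2.23 56.73]
 [-2.74 58.11]
 [-4.18 55.37]]
```

View pics/w1.png

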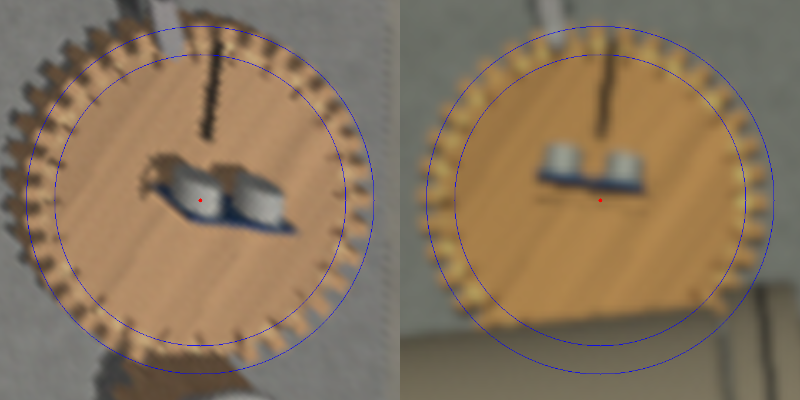

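Request:
play_rows(
  deltas=[0.03, -0.2, 0, 1, 0.03, -0.2, 0, 1, 0.03, -0.2, 0, 1, 0.03, -0.2, 0, 1, 0.03, -0.2, 0, 1, 0.03, -0.2, 0, 1, 0, 0, 0, 0],
)

```text
time: 31.3
ee_pos: [0.4927, 0.1374, 0.1541]
tcp_rot: [0.992, -0.13, -0.001, 0.0]
ft_force: [-0.4, -3.6, 2.7]
finger_gap: 0.0266
grip_force: 1.5
```

```bash
python3 - <<'E'
from h import *
rep(2)
S=avg("scene");T=avg("top")
ims=[]
for p,D in((S,(.636,.1266)),(T,(.6335,.1275))):
    print("line",line_ang(warp(p,.03,D)).tolist())
    w=warp(p,.035,D);ims.append(w[:340,120:460])
    g=polar(w,a0=-10,a1=40).astype(float)   # finger: low saturation (R-B small)
    sat=g[:,:,2]-g[:,:,0];A=np.arange(-10,40,.25)
    for r in(.062,.064,.066,.068,.070,.073,.076):
        i=int((r-.02)/.00025);v=sat[:,i-3:i+4].mean(1);b=g[:,i-3:i+4].mean((1,2));print(r,"sat",v[::8].round(0).tolist(),"br",b[::8].round(0).tolist()) if r in(.066,.073) else 0
        m=v<.5*(v.max()+v.min());lab=A[m];print(r,"lowsat range",(lab.min(),lab.max(),lab.mean().round(2)) if m.any() else None)
cv2.imwrite("pics/w2.png",cv2.resize(np.hstack(ims),(800,400)))
E
```

```text
t 31.4 pos [0.4928 0.1371 0.1542] phi 2.867 r 0.0501 head 6.024 F [-1.4  -2.88  1.88] Frad 0.57 Ftan 3.15 Fx -0.62 Fy 3.14 j6 2.001 gap 0.026595495260984394 grip 1.4542248845100403
line [[5.06, 98.18], [5.09, 100.68], [5.1, 100.68]]
0.062 lowsat range (np.float64(6.5), np.float64(11.0), np.float64(8.75))
0.064 lowsat range (np.float64(7.0), np.float64(12.75), np.float64(9.88))
0.066 sat [66.0, 74.0, 76.0, 73.0, 73.0, 71.0, 64.0, 68.0, 61.0, 10.0, 1.0, 5.0, 20.0, 45.0, 63.0, 74.0, 71.0, 69.0, 64.0, 64.0, 57.0, 65.0, 67.0, 68.0, 68.0] br [122.0, 142.0, 148.0, 153.0, 155.0, 136.0, 119.0, 127.0, 123.0, 86.0, 113.0, 139.0, 133.0, 96.0, 114.0, 139.0, 139.0, 128.0, 127.0, 124.0, 101.0, 123.0, 128.0, 129.0, 131.0]
0.066 lowsat range (np.float64(7.0), np.float64(15.25), np.float64(11.12))
0.068 lowsat range (np.float64(7.0), np.float64(16.5), np.float64(11.75))
0.07 lowsat range (np.float64(7.0), np.float64(17.0), np.float64(12.0))
0.073 sat [38.0, 46.0, 68.0, 74.0, 52.0, 38.0, 54.0, 75.0, 70.0, 26.0, 3.0, 4.0, 4.0, 6.0, 37.0, 44.0, 68.0, 74.0, 57.0, 40.0, 56.0, 73.0, 69.0, 49.0, 42.0] br [75
[... 864 characters left out ...]
t range (np.float64(4.0), np.float64(17.0), np.float64(10.5))
0.068 lowsat range (np.float64(-3.75), np.float64(38.0), np.float64(15.95))
0.07 lowsat range (np.float64(-4.75), np.float64(38.5), np.float64(15.72))
0.073 sat [47.0, 62.0, 43.0, 19.0, 23.0, 49.0, 61.0, 43.0, 16.0, 6.0, 6.0, 6.0, 5.0, 7.0, 21.0, 47.0, 55.0, 37.0, 16.0, 23.0, 50.0, 61.0, 42.0, 19.0, 26.0] br [113.0, 118.0, 115.0, 108.0, 106.0, 112.0, 117.0, 116.0, 112.0, 116.0, 130.0, 140.0, 136.0, 114.0, 103.0, 112.0, 116.0, 113.0, 109.0, 110.0, 116.0, 118.0, 112.0, 108.0, 112.0]
0.073 lowsat range (np.float64(-5.25), np.float64(38.5), np.float64(15.45))
0.076 lowsat range (np.float64(-5.75), np.float64(38.75), np.float64(16.11))
```

View pics/w2.png

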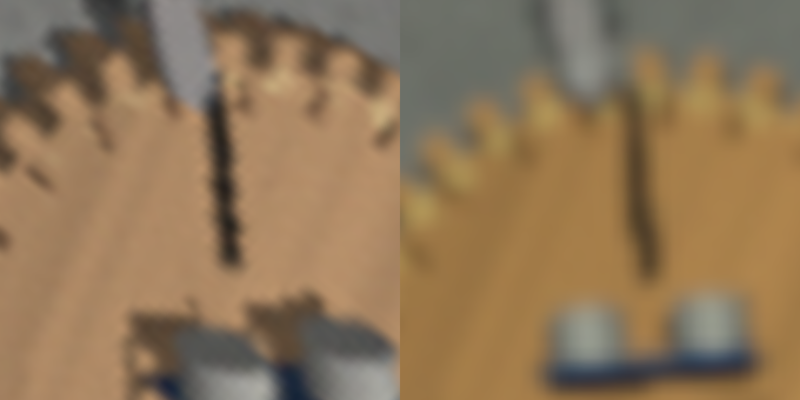

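Request:
play_rows(
  deltas=[0.015, -0.1, 0, 0.5, 0.015, -0.1, 0, 0.5, 0.015, -0.1, 0, 0.5, 0.015, -0.1, 0, 0.5, 0.015, -0.1, 0, 0.5, 0, 0, 0, 0],
)

```text
time: 32.65
ee_pos: [0.5006, 0.1502, 0.1542]
tcp_rot: [0.961, -0.277, -0.0, 0.0]
ft_force: [-2.4, -3.2, 1.3]
finger_gap: 0.0267
grip_force: 1.8
```

```bash
cat > m.py <<'E'
from h import *
rep(2)
S=avg("scene",6);T=avg("top",6)
ims=[]
for p,D in((S,(.636,.1266)),(T,(.6335,.1275))):
    w=warp(p,.03,D);print("line",line_ang(w,((.028,.036),(.036,.044),(.044,.052),(.052,.058)),a0=-10,a1=30).tolist())
    w=warp(p,.036,D)
    g=polar(w,a0=0,a1=25).astype(float);A=np.arange(0,25,.25)
    sat=g[:,:,2]-g[:,:,0];b=g.mean(2)
    for r in(.064,.067,.070,.073,.077,.081):
        i=int((r-.02)/.00025);v=b[:,i-4:i+5].mean(1)-sat[:,i-4:i+5].mean(1)
        v=v-np.percentile(v,40);k=np.argmax(cv2.GaussianBlur(v[:,None],(1,9),2));sl=slice(max(0,k-14),k+15);wt=np.clip(v[sl]-.5*v[k],0,None);print(r,"finger",round((A[sl]*wt).sum()/wt.sum(),2),"width",(wt>0).sum()*.25*np.pi/180*r*1e3)
    c=p["avg"];c=c[245:290,250:300] if p is S else c[165:210,225:275]
    ims.append(cv2.resize(c,None,fx=8,fy=8,interpolation=cv2.INTER_CUBIC))
import sys
cv2.imwrite(f"pics/{sys.argv[1]}.png",np.hstack(ims))
E
python3 m.py v1
```

```text
t 32.75 pos [0.5006 0.1502 0.1542] phi 2.558 r 0.0484 head 5.723 F [-1.75 -3.37  1.45] Frad -0.39 Ftan 3.77 Fx 0.31 Fy 3.78 j6 2.324 gap 0.026590312867279205 grip 1.7541424557566643
line [[10.32, 101.82], [10.59, 103.44], [10.54, 100.27], [10.66, 103.52]]
0.064 finger 12.04 width 3.07177948351002
0.067 finger 12.45 width 6.431538293599105
0.07 finger 12.49 width 7.635815477475193
0.073 finger 11.41 width 7.644542123735163
0.077 finger 11.84 width 8.39939702522271
0.081 finger 12.12 width 8.482300164692441
line [[11.2, 46.71], [11.21, 54.34], [11.35, 54.48], [10.8, 57.17]]
0.064 finger 12.0 width 5.8643062867009474
0.067 finger 12.37 width 6.431538293599105
0.07 finger 12.61 width 6.719517620178169
0.073 finger 12.46 width 7.326019535246197
0.077 finger 12.28 width 7.055493501187078
0.081 finger 12.36 width 7.0685834705770345
```

View pics/v1.png

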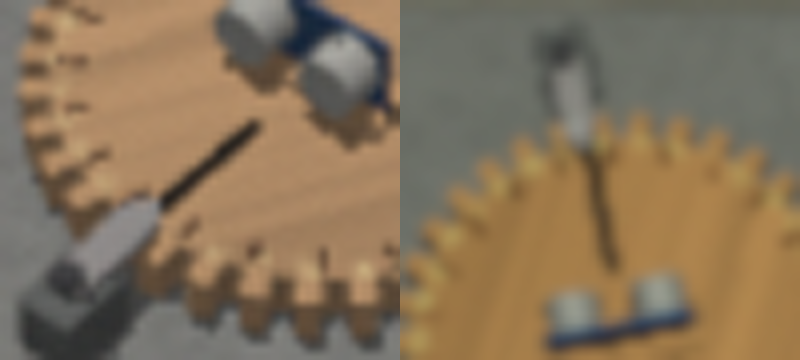

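Request:
play_rows(
  deltas=[0.004, -0.055, 0, 0.25, 0.004, -0.055, 0, 0.25, 0, 0, 0, 0],
)

```text
time: 33.72
ee_pos: [0.5028, 0.153, 0.1543]
tcp_rot: [0.952, -0.306, -0.0, -0.0]
ft_force: [-2.6, -3.3, 1.6]
finger_gap: 0.0268
grip_force: 1.9
```

```bash
python3 m.py v2
```

```text
t 33.825 pos [0.5028 0.1529 0.1543] phi 2.485 r 0.0482 head 5.662 F [-2.07 -2.69  1.01] Frad -0.00 Ftan 3.40 Fx -0.12 Fy 3.40 j6 2.39 gap 0.026670553121856656 grip 1.8266264721751213
line [[12.03, 102.85], [11.87, 101.83], [11.74, 103.86], [12.09, 106.52]]
0.064 finger 12.22 width 2.7925268031909276
0.067 finger 12.58 width 6.431538293599105
0.07 finger 12.03 width 8.246680715673207
0.073 finger 11.47 width 7.326019535246197
0.077 finger 11.87 width 8.063421144213802
0.081 finger 12.1 width 8.482300164692441
line [[12.48, 48.34], [12.29, 53.17], [12.27, 57.86], [12.4, 56.35]]
0.064 finger 12.32 width 5.585053606381855
0.067 finger 12.44 width 6.139195643890055
0.07 finger 12.57 width 7.024950239277176
0.073 finger 12.44 width 7.326019535246197
0.077 finger 12.23 width 7.055493501187078
0.081 finger 12.37 width 7.0685834705770345
```

Request:
play_rows(
  deltas=[0, 0.033, 0, 0, 0, 0.033, 0, 0, 0, 0.033, 0, 0, 0, 0.033, 0, 0, 0, 0, 0, 0],
)

```text
time: 35.05
ee_pos: [0.5006, 0.1498, 0.1545]
tcp_rot: [0.952, -0.306, 0.0, -0.0]
ft_force: [0.1, 0.2, -0.3]
finger_gap: 0.0262
grip_force: 0.0
```

```bash
python3 -c "
from h import *
rep(4)"
```

```text
t 35.25 pos [0.5006 0.1497 0.1545] phi 2.566 r 0.0482 head 5.661 F [ 0.01 -0.36  0.06] Frad -0.20 Ftan 0.30 Fx 0.22 Fy 0.29 j6 2.385 gap 0.026528525260032364 grip 0.0
```

Free of contact. Opening, then rising and measuring once more.

Request:
play_rows(
  deltas=[0, 0, 0, 0, 0, 0, 0, 0, 0, 0, 0, 0, 0, 0, 0, 0, 0, 0, 0, 0, 0, 0, -0.5, 0, 0, 0, -0.8, 0, 0, 0, -0.8, 0, 0, 0, -0.8, 0, 0, 0, -0.8, 0, 0, 0, -0.3, 0, 0, 0, 0, 0],
  hand=-1,
)

```text
time: 36.75
ee_pos: [0.5008, 0.1497, 0.2752]
tcp_rot: [0.952, -0.306, 0.001, -0.0]
ft_force: [-0.0, -0.1, 0.4]
finger_gap: 0.0853
grip_force: 0.0
```

```bash
python3 m.py v3; python3 -c "
from h import *
S=bot.capture('scene');print([(n,find(S,n)) for n in('knob','lug','hub','pinion')])"
```

```text
t 36.85 pos [0.5001 0.1495 0.2734] phi 2.575 r 0.0485 head 5.661 F [-0.92  0.42 -0.03] Frad 1.00 Ftan 0.14 Fx -0.99 Fy 0.19 j6 2.385 gap 0.08554534172317867 grip 0.0
line [[12.01, 102.65], [11.87, 101.67], [11.74, 102.85], [12.08, 105.92]]
0.064 finger 12.18 width 2.7925268031909276
0.067 finger 12.61 width 6.139195643890055
0.07 finger 12.3 width 8.246680715673207
0.073 finger 11.59 width 7.644542123735163
0.077 finger 11.89 width 8.063421144213802
0.081 finger 12.11 width 8.482300164692441
line [[12.47, 48.21], [12.29, 53.19], [12.29, 57.33], [12.38, 55.96]]
0.064 finger 13.06 width 7.260569688296412
0.067 finger 12.5 width 6.431538293599105
0.07 finger 12.57 width 7.024950239277176
0.073 finger 12.42 width 7.326019535246197
0.077 finger 12.28 width 7.055493501187078
0.081 finger 12.42 width 7.422012644105887
[('knob', [(array([351.8, 201.5]), 0.61, array([0.4965, 0.1451, 0.1   ]))]), ('lug', [(array([335.9, 219. ]), 0.62, array([0.5226, 0.1324, 0.06  ]))]), ('hub', []), ('pinion', [(array([323.5, 234.9]), 0.57, array([0.541 , 0.1201, 0.018 ]))])]
```

Request:
play_rows(
  deltas=[0.65, 0.9, -0.3, 0, 0.65, 0.9, -0.3, 0, 0.65, 0.9, -0.3, 0, 0.65, 0.9, -0.3, 0, 0.65, 0.9, -0.3, 0, 0.65, 0.9, -0.3, 0, 0.65, 0.9, -0.3, 0, 0.65, 0.9, -0.3, 0, 0.65, 0.9, -0.3, 0, 0, 0, 0, 0, 0, 0, 0, 0],
)

```text
time: 39.08
ee_pos: [0.5015, -0.1498, 0.3551]
tcp_rot: [0.952, -0.306, -0.0, -0.0]
ft_force: [-0.8, -0.1, -0.7]
finger_gap: 0.0853
grip_force: 0.0
```

```bash
python3 - <<'E'
from h import *
for c in("scene","top"):
  for _ in range(4):
    p=bot.capture(c);o=[]
    for n in("knob","lug","hub"):
        r=bot.tip_of(p,n)
        if r: X=atz(p,r[0]["xy"],H[n])[:2];o.append((n,round(r[0]["confidence"],2),X.round(4).tolist(),round(float(np.arctan2(X[1]-.125,X[0]-.541)),3)))
    print(c,o)
  k=[o for o in bot.outline_of(p,"knob") if o["confidence"]>.3]
  g=p["color"].astype(int).max(2)
  r=proj(p,(.498,.151,.1));x0,y0=int(r[0])-16,int(r[1])-16
  m=(g[y0:y0+32,x0:x0+32]<45);yy,xx=np.nonzero(m)
  # handle centroid at z~.096 (scene) / top face (top)
  px=(xx.mean()+x0,yy.mean()+y0);X=atz(p,px,.096 if c=="scene" else .113)
  print("dark centroid",px,m.sum(),X.round(4),np.arctan2(X[1]-.125,X[0]-.541))
print(bot.state()["time"],bot.state()["ee_pos"])
E
```

```text
scene [('knob', 0.77, [0.496, 0.1495], 2.642), ('lug', 0.66, [0.5252, 0.1291], 2.884), ('hub', 0.58, [0.5423, 0.1231], -0.965)]
scene [('knob', 0.75, [0.716, 0.0496], -0.407), ('lug', 0.97, [0.5218, 0.1283], 2.974), ('hub', 0.89, [0.5434, 0.1305], 1.162)]
scene [('knob', 0.6, [0.495, 0.1491], 2.659), ('lug', 0.92, [0.5215, 0.1313], 2.829), ('hub', 0.79, [0.5503, 0.1285], 0.364)]
scene [('knob', 0.64, [0.5022, 0.1535], 2.508), ('lug', 0.84, [0.5258, 0.1326], 2.676), ('hub', 0.96, [0.5408, 0.1317], 1.607)]
dark centroid (np.float64(352.0677083333333), np.float64(204.94791666666666)) 192 [0.5    0.1498 0.096 ] 2.5969685968697966
top [('knob', 0.54, [0.496, 0.1473], 2.682), ('lug', 0.7, [0.5239, 0.1345], 2.631), ('hub', 0.75, [0.5403, 0.1269], 1.905)]
top [('knob', 0.72, [0.5412, 0.1228], -1.483), ('lug', 0.58, [0.5207, 0.1397], 2.517), ('hub', 0.79, [0.5457, 0.1258], 0.171)]
top [('knob', 0.38, [0.4891, 0.1494], 2.702), ('hub', 0.73, [0.5385, 0.1257], 2.855)]
top [('knob', 0.48, [0.5015, 0.1559], 2.478), ('lug', 0.73, [0.5307, 0.1384], 2.227), ('hub', 0.52, [0.5399, 0.1225], -1.997)]
dark centroid (np.float64(239.9516129032258), np.float64(264.9516129032258)) 62 [0.4953 0.1492 0.113 ] 2.6551174371489594
40.775 [ 0.50156676 -0.15012494  0.3553444 ]
```

```bash
python3 -c "
from plant import bot
print(bot.close_job())"
```

```text
the job is handed in; nothing more can be done
None
```

The job is handed in, with no verdict returned: I wound the crank anticlockwise to the end stop (about 7 N at the handle), then clockwise until the line was within about 0.2° of the finger's tip, and let go with the slack still taken up clockwise (handle position within about 2 mm of expected).

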